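# Find a mould spacer's blind hole on the feeler pin and hold it hole-up

### The arm

A 7-joint arm with a two-finger parallel gripper is mounted at the origin on the work surface. World frame = base frame: x ahead of the robot, y to its left, z up, the work surface at z = 0. Lengths are in m, angles in rad, forces in N, time in s.
With the tool pointing down it reaches from about 0.375 to 0.925 m from the base axis. Payload 3.1 kg.
Tool frame: the origin (TCP) lies between the finger pads; the fingertips stand 19 mm ahead of it and the grasp point (between the pads) is the TCP; z points along the fingers, y is the direction in which the jaws open and shut (so a half turn about z gives the same grasp; the last joint's range is limited). The gripper opens to 85 mm and grips with 20 to 120 N. Pads are 22 mm wide; open, the fingers measure 114 mm over their backs; the gripper's body (76 mm by 85 mm) begins 54 mm behind the grasp point. The pads swing forward as they close: fully open they stand 13 mm farther back than shut.
Start: joints at [-1.443, 0.383, 0.044, 1.598, -0.018, 1.161, -0.05], TCP at [0.146, 0.634, 0.219] pointing down, gripper open.
Joint ranges: [-2.61, 2.61], [-0.41, 2.15], [-1.48, 1.57], [0, 2.5], [-1.57, 4.71], [0.05, 1.97], [-2.85, 2.85]. Speed limits (rad/s): [2.79, 2.79, 3.14, 3.14, 3.14, 3.14, 3.14].

### API

Orientations are given as a unit quaternion [x, y, z, w].
In Python, from bench import move_ptp, movel, move_j, move_gripper, pause, inverse_kinematics, read_camera, camera_params, MotionError, sign_off, look_for, tip_of, read_time_s, read_qpos, read_joint_vel, read_effort, read_eef_pos, read_tcp_rot, read_ft_force, read_ft_torque, read_finger_gap gives the robot as it stands. Calls block until the motion is done:
- move_ptp(position, orientation): joint-space move of the TCP to a pose.
- movel(position, orientation=None, speed=0.15): straight line of the TCP; orientation=None keeps the orientation; speed is the mean speed in m/s.
- move_j(angles): joint-space move.
- move_gripper(opening, effort=None): finger opening in m; effort is the grip in N (None keeps the last); returns when the fingers have stopped.
- pause(seconds).
- inverse_kinematics(position, orientation): joint angles nearest the present ones, or None.
- read_camera(name): name is "scene" or "top" or "wrist"; returns the picture (480x640x3 uint8, red, green, blue); there is no depth.
- camera_params(name): a dict with "K" (3x3 intrinsics, pixels), "camera_from_world" (4x4, takes a point from world to camera coordinates). Camera axes: x right, y down, z forward; pixel columns grow to the right and rows downward; lengths in m; the calibration is good to about 2 mm. The wrist camera is an equidistant fisheye: a pixel r from the principal point sees the ray r / f radians off the axis. A picture is of the moment at which its call begins: read the wrist's pose just before it. camera_params takes no time and is no camera call; for the wrist camera it gives the pose at the moment of the call.
A pose or a line that the arm cannot do raises MotionError and nothing moves.
- sign_off(): hands the job in, once; it reports no verdict.
Trained networks look in the newest picture that a camera, given by its name, has taken for a name from the list of things; names that differ only in an ending like _2 or _b are one class to them, and where a whole thing is asked for, a point or a joint stands for the part that bears it (a point fixed in the world has none). Each returns a list of dicts, best first, with "confidence" (0 to 1); they miss things now and then, are a little off and sometimes report something else, mostly with a low value. They report only what shows in the picture. A call takes as long as a camera call. They do not tell look-alikes from the thing itself.
- look_for(camera, name): "at" ([column, row] in pixels, amid what is visible of it).
- tip_of(camera, name): "at" ([column, row] in pixels: a listed point, or the origin of a listed thing).
Readings, each from a call of its own:
- read_time_s(): time.
- read_qpos(): joint angles.
- read_joint_vel(): joint speeds.
- read_effort(): joint torques, N m.
- read_eef_pos(): TCP position.
- read_tcp_rot(): TCP orientation.
- read_ft_force(): force on the tool from outside, world axes, zero at the start.
- read_ft_torque(): the same for the moment, N m.
- read_finger_gap(): finger opening in m.
Only numpy, scipy, OpenCV 4.12 (cv2) and the standard library are available. Lean on these libraries where they do the work, as an engineer would, in place of code of your own. Each camera call takes 0.05 s, during which the arm holds its last target. There are 200 camera calls.

### The job

The square aluminium spacer on the bench has a blind hole in only one of its two ends. Pick it up and feel for the hole on the level pin of the feeler gauge, pushing the spacer on until the pin meets the bottom of the hole; then take it off the pin, turn it so that the hole faces straight up, and finish while still holding it so in the gripper, still and well clear of the bench (its lower end at least 8 cm up), ready for a bolt to be dropped in. Leave the wrench, the bolt bin and the black heel block where they are.

Things in the scene. Friction and masses are not known exactly. Their poses are not given: they have to be found in the camera images.
- spacer: Plain aluminium square bar piece, 72 mm long and 40 x 40 mm across, about 0.3 kg, lying loose on one of its long sides on the bench, turned almost any way. Origin at the middle of the bar (20 mm above the bench at the start). Its own x axis runs along the bar and points out of the end with the hole; y and z run across it, z up at the start. The hole is round, 18 mm wide and 26 mm deep, in the centre of the +x end; the -x end is solid and flat.
- spacer_hole (a point): Centre of the hole's mouth, on the spacer's +x end face, 36 mm from its middle.
- spacer_blind (a point): Centre of the spacer's solid end face, 36 mm from its middle on the -x side.
- gauge: Feeler gauge, fixed to the bench: a grey block 60 x 60 mm, 72 mm high, on a steel foot plate 110 x 110 mm, 12 mm thick. A rigid bare steel pin, 8 mm thick and 55 mm long, stands out level from the middle of one face, its axis 50 mm above the bench. Origin on the bench under the root of the pin, in the plane of that face; its own x axis is the way the pin points (from root to tip), z up. The foot plate reaches 20 mm past the face under the pin.
- gauge_tip (a point): The free end of the feeler pin, 55 mm along x from the gauge's face and 50 mm above the bench.
- wrench: Bystander: a steel wrench 170 mm long lying on the bench, about 10 mm thick; leave it alone.
- bolt_bin: Bystander: an open blue bin with bolts, 110 x 150 mm, 45 mm high, origin under its centre; leave it alone.
- heel: Bystander: a black plastic heel block, 120 x 60 mm, 30 mm high; leave it alone.
Mind the look-alikes: they are no part of the job. Of the things shaped like the spacer, the aluminium one is meant.

How it is judged:
On the way:
1. the gripped spacer is pushed on the feeler pin until the pin is at the bottom of the hole (at least 21 of the 26 mm in) (x of gauge_tip in the frame of spacer between 0.005 and 0.015 m and distance between gauge_tip and spacer below 0.02 m and contact force between spacer and the fingers above 1 N), for 0.1 s.
At the end, for the whole second after the job is handed in: the gripper holds the spacer still with its hole facing up (within 17 degrees of vertical), its lower, solid end more than 80 mm above the bench, clear of the gauge; the wrench, bin and heel block are within 30 mm of where they began (angle between spacer's own x axis and vertical below 0.3 rad and height (world z) of spacer_blind above 0.08 m and contact force between spacer and the fingers above 1 N and contact force between spacer and gauge below 0.2 N and linear speed of spacer below 0.03 m/s and angular speed of spacer below 0.2 rad/s and distance of each of wrench, bolt_bin, heel from where it was at the start of the episode below 0.03 m); the arm keeps its last pose, push and grip.
It fails at once if the wrench, the bolt bin or the heel block is moved 40 mm or more (distance of any of wrench, bolt_bin, heel from where it was at the start of the episode above 0.04 m).
It also fails if it takes over 64 s, if anything falls off the work surface, if the arm or the gripper's body presses on something with over 40 N, if the wrist force passes 120 N, or if a joint passes its speed limit or range.

## Working session

There is one attempt and no reset: what is moved stays moved. The work goes in short steps, each a Python script; the robot and the scene stay as the last script left them, time stands still between calls to the robot, and variables do not carry over. Pictures are saved under pics/ and viewed, about 8 in all and at most 12, crops included, and the job is handed in when it is done.

```bash
mkdir -p pics; ls
python3 - <<'E'
from bench import *
import cv2,numpy as np
for c in ["scene","top"]:
    im=read_camera(c); cv2.imwrite(f"pics/{c}0.png",im[:,:,::-1])
    for n in ["spacer","gauge","wrench","bolt_bin","heel"]:
        print(c,n,[(np.round(d["at"]),round(d["confidence"],2)) for d in look_for(c,n)][:4])
    for n in ["spacer_hole","spacer_blind","gauge_tip","gauge","spacer"]:
        print(c,"tip",n,[(np.round(d["at"],1),round(d["confidence"],2)) for d in tip_of(c,n)][:4])
    p=camera_params(c);print(p["K"],p["camera_from_world"])
print(read_time_s(),read_qpos(),read_eef_pos(),read_tcp_rot())
E
```

```text
pics
scene spacer [(array([381., 213.]), 0.94), (array([356., 251.]), 0.9)]
scene gauge [(array([240., 181.]), 0.76)]
scene wrench [(array([454., 288.]), 0.75)]
scene bolt_bin [(array([260., 320.]), 0.88)]
scene heel [(array([174., 228.]), 0.87)]
scene tip spacer_hole [(array([337.5, 252. ]), 0.87), (array([374.9, 224.6]), 0.74)]
scene tip spacer_blind [(array([366.7, 251. ]), 0.77), (array([385.9, 204.5]), 0.71)]
scene tip gauge_tip [(array([270.2, 152.5]), 0.75)]
scene tip gauge [(array([253.7, 178.6]), 0.81)]
scene tip spacer [(array([352.2, 250.5]), 0.95), (array([380.8, 213.1]), 0.74)]
[[477.3433998    0.         316.91636856]
 [  0.         477.3433998  252.87222714]
 [  0.           0.           1.        ]] [[-0.69317108  0.72076955 -0.0022598   0.33569898]
 [ 0.61003501  0.58500097 -0.53444471 -0.37570301]
 [-0.38388949 -0.37184017 -0.84520042  1.36152209]
 [ 0.          0.          0.          1.        ]]
top spacer [(array([303., 328.]), 0.73), (array([307., 159.]), 0.68), (array([295., 275.]), 0.57)]
top gauge [(array([450., 272.]), 0.64)]
top wrench [(array([186., 312.]
[... 467 characters left out ...]
4), (array([301.3, 261.3]), 0.15)]
top tip spacer [(array([300.3, 326.7]), 0.87), (array([295. , 277.1]), 0.59)]
[[483.40815875   0.         324.37172665]
 [  0.         483.40815875 232.54605066]
 [  0.           0.           1.        ]] [[ 3.02461282e-02 -9.99542320e-01  5.67250940e-04  4.46445739e-02]
 [-9.75862234e-01 -2.96523585e-02 -2.16364594e-01  5.85459911e-01]
 [ 2.16282389e-01  5.99063248e-03 -9.76312471e-01  9.95669376e-01]
 [ 0.00000000e+00  0.00000000e+00  0.00000000e+00  1.00000000e+00]]
1.1 [-1.44281913  0.38287183  0.04391723  1.59793101 -0.01788843  1.16121221
 -0.04989352] [0.14550138 0.63348939 0.21877328] [ 1.12628811e-01  9.93637132e-01 -1.46812566e-05 -4.00354502e-06]
```

View pics/top0.png

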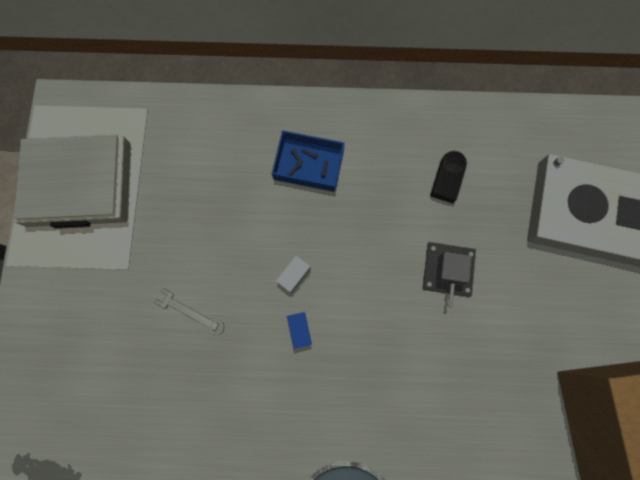

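View pics/scene0.png

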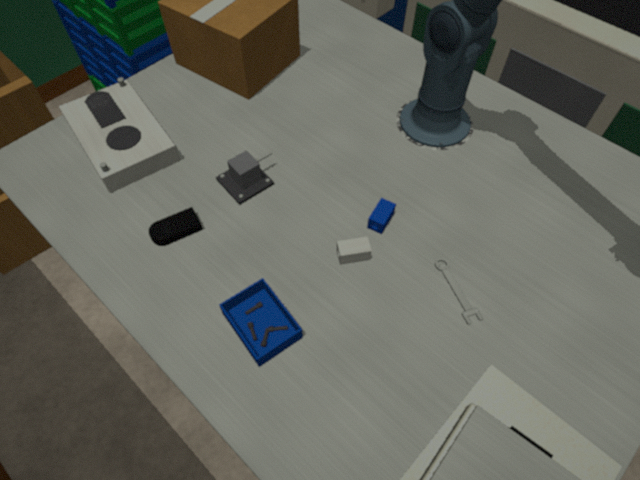

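The aluminium spacer is the white-grey bar, at top (294,275) and scene (354,250). The blue bar at top (300,330) is the decoy. The gauge is at top (455,268), with its pin pointing toward the robot, tip near (447,310).

```bash
cat > h.py <<'E'
from bench import *
import cv2,numpy as np
from scipy.spatial.transform import Rotation as R
def onplane(c,uv,z,p=None):
    p=p or camera_params(c);K=np.array(p["K"]);T=np.array(p["camera_from_world"])
    a=(np.array(uv,float)-K[:2,2])/K[0,0]
    if c=="wrist":
        th=np.hypot(*a); d=np.array([*(np.sin(th)*a/th),np.cos(th)])
    else: d=np.array([*a,1.])
    d=T[:3,:3].T@d; o=-T[:3,:3].T@T[:3,3]
    return o+d*(z-o[2])/d[2]
def quat(x,z):
    x=np.array(x,float);z=np.array(z,float)
    return R.from_matrix(np.c_[x,np.cross(z,x),z]).as_quat()
E
python3 - <<'E'
from h import *
for c,L in dict(scene=[("hole",(337.5,252),.02),("blind",(366.7,251),.02),("sp",(352.2,250.5),.02),("tip",(270.2,152.5),.05),("root",(253.7,178.6),0),("decoy",(380.8,213),.02),("wr",(454,288),0)],
 top=[("hole",(306.8,261.6),.02),("blind",(280.6,288.9),.02),("sp",(295,277.1),.02),("tip",(450.1,307.8),.05),("root",(447.4,283.6),0),("decoy",(300.3,326.7),.02),("bin",(310,160),.02)]).items():
    for n,uv,z in L: print(c,n,np.round(onplane(c,uv,z),3))
# spacer top face contour in top picture
im=cv2.imread("pics/top0.png"); g=cv2.cvtColor(im,6)
roi=g[245:305,265:325]; 
_,m=cv2.threshold(roi,0,255,cv2.THRESH_OTSU); cs,_=cv2.findContours(m,0,1)
c=max(cs,key=cv2.contourArea); b=cv2.boxPoints(cv2.minAreaRect(c))+[265,245]
print("thr",_ is None, cv2.contourArea(c)); print(b); print(np.round([onplane("top",q,.04) for q in b],3))
a=cv2.resize(im[240:310,255:335],None,fx=5,fy=5,interpolation=2)
s=cv2.imread("pics/scene0.png");b=cv2.resize(s[220:280,320:385],(380,350),interpolation=2)
c=cv2.resize(im[230:325,410:490],None,fx=3.68,fy=3.68)[:350]
cv2.imwrite("pics/crop1.png",np.clip(np.hstack([a,b])*1.2,0,255)); cv2.imwrite("pics/crop2.png",c)
# reach test: tool horizontal, tool x up/down, toward various headings
for up in (1,-1):
  for p in ([.45,0,.35],[.55,-.1,.35],[.5,.2,.35],[.5,0,.5]):
    r=[]
    for h in range(-180,180,30):
      z=[np.cos(np.radians(h)),np.sin(np.radians(h)),0]
      if inverse_kinematics(p,quat([0,0,up],z)) is not None: r.append(h)
    print(up,p,r)
E
```

```text
scene hole [0.527 0.107 0.02 ]
scene blind [0.478 0.154 0.02 ]
scene sp [0.501 0.129 0.02 ]
scene tip [ 0.438 -0.211  0.05 ]
scene root [ 0.502 -0.213  0.   ]
scene decoy [0.371 0.107 0.02 ]
scene wr [0.407 0.353 0.   ]
top hole [0.525 0.1   0.02 ]
top blind [0.462 0.156 0.02 ]
top sp [0.489 0.125 0.02 ]
top tip [ 0.43  -0.213  0.05 ]
top root [ 0.488 -0.221  0.   ]
top decoy [0.381 0.109 0.02 ]
top bin [0.768 0.102 0.02 ]
thr False 3481.0
[[265. 245.]
 [324. 245.]
 [324. 304.]
 [265. 304.]]
[[0.557 0.194 0.04 ]
 [0.561 0.062 0.04 ]
 [0.43  0.059 0.04 ]
 [0.426 0.187 0.04 ]]
1 [0.45, 0, 0.35] [-120, -90, -60, 60, 90, 120]
1 [0.55, -0.1, 0.35] [-120, -90, -60, 30, 60, 90]
1 [0.5, 0.2, 0.35] [-90, -60, -30, 60, 90, 120, 150]
1 [0.5, 0, 0.5] [-90, -60, -30, 30, 60, 90, 120]
-1 [0.45, 0, 0.35] [-120, -90, -60, 60, 90, 120]
-1 [0.55, -0.1, 0.35] [-120, -90, -60, 30, 60, 90]
-1 [0.5, 0.2, 0.35] [-90, -60, -30, 60, 90, 120]
-1 [0.5, 0, 0.5] [-120, -90, -60, -30, 30, 60, 90][ WARN:0@0.141] global loadsave.cpp:1063 imwrite_ Unsupported depth image for selected encoder is fallbacked to CV_8U.
```

View pics/crop1.png

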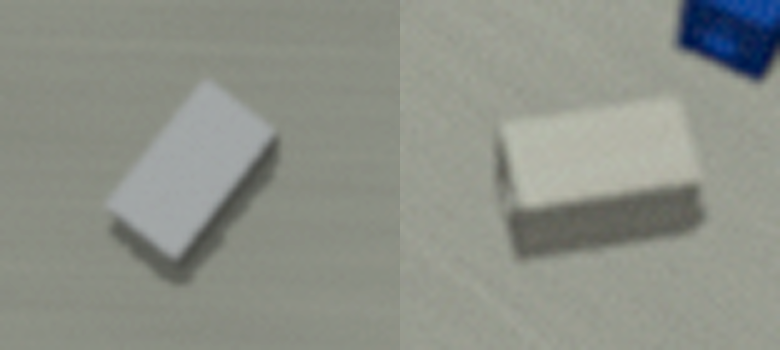

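The crops give the spacer's top-face corners in top at about (297,256), (310,266), (291,292) and (276,281). In scene, the left end (far end, +x/−y) has something dark in it, which fits the networks' hole guess. Next I'll take a closer look with the wrist camera.

Run:
```python
from h import *
P=np.array([onplane("top",q,.04) for q in [(296.6,256),(310.4,266.4),(290.6,292.4),(276.4,281.4)]])
print(np.round(P,3), P.mean(0)); d=P[0]+P[1]-P[2]-P[3]; yaw=np.arctan2(d[1],d[0]); print("yaw",np.degrees(yaw),np.linalg.norm(d)/2,np.linalg.norm(P[0]-P[1]))
c=P.mean(0)
print(read_time_s()); best=None
for s in (1,-1):
    x=s*np.array([np.cos(yaw),np.sin(yaw),0]); q=quat(x,[0,0,-1])
    for nm,p,qq in (("pick",[c[0],c[1],.22],q),("pre",[.36,-.21,.06],quat([s,0,0],[0,0,-1]))):
        j=inverse_kinematics(p,qq); print(s,nm,None if j is None else np.round(j,2))
x=np.array([np.cos(yaw),np.sin(yaw),0])
move_ptp([c[0],c[1],.22],quat(x,[0,0,-1])); print(read_time_s(),read_qpos())
p=camera_params("wrist"); im=read_camera("wrist"); cv2.imwrite("pics/w1.png",im[:,:,::-1])
print(p)
for n in ["spacer_hole","spacer_blind","spacer","gauge_tip"]:
    for r in tip_of("wrist",n)[:3]: print(n,np.round(r["at"]),r["confidence"],np.round(onplane("wrist",r["at"],.05 if "g" in n else .02,p),3))
```

```text
[[0.534 0.123 0.04 ]
 [0.512 0.091 0.04 ]
 [0.453 0.132 0.04 ]
 [0.476 0.164 0.04 ]] [0.49376756 0.12753062 0.04      ]
yaw -35.5167818087451 0.07144120894828541 0.03858425981464693
1.1
1 pick [-1.51  0.37  1.42  1.97 -0.41  1.14 -2.12]
1 pre [-0.43  0.27  0.94  2.29 -0.33  0.72 -0.82]
-1 pick [-0.88  0.12  0.59  1.95 -0.07  1.09  0.69]
-1 pre [ 0.59  0.19 -0.17  2.25  0.05  0.7   1.95]
3.3 [-1.51332695  0.37211333  1.41397276  1.96857662 -0.40555827  1.14501039
 -2.12336245]
{'K': array([[371.64829954,   0.        , 327.37344705],
       [  0.        , 371.64829954, 239.37565771],
       [  0.        ,   0.        ,   1.        ]]), 'camera_from_world': array([[-5.78259546e-01, -8.15852773e-01, -3.87647502e-04,
         3.89389285e-01],
       [-7.81520729e-01,  5.53789194e-01,  2.87302766e-01,
         2.76899939e-01],
       [-2.34182084e-01,  1.66438522e-01, -9.57839741e-01,
         4.74941198e-01],
       [ 0.00000000e+00,  0.00000000e+00,  0.00000000e+00,
         1.00000000e+00]])}
spacer_hole [378. 265.] 0.72 [0.413 0.121 0.02 ]
spacer_hole [324. 163.] 0.62 [0.53  0.106 0.02 ]
spacer_blind [428. 307.] 0.77 [0.338 0.102 0.02 ]
spacer_blind [324. 241.] 0.71 [0.466 0.151 0.02 ]
spacer [326. 204.] 0.89 [0.496 0.128 0.02 ]
spacer [405. 291.] 0.61 [0.372 0.113 0.02 ]
gauge_tip [618.  84.] 0.72 [ 0.435 -0.214  0.05 ]
```

View pics/w1.png

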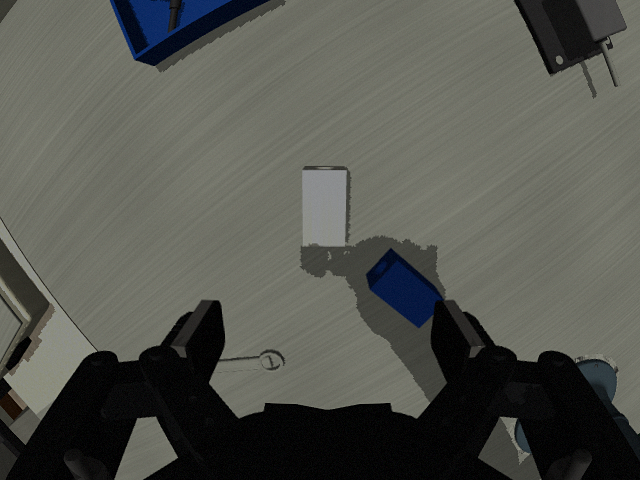

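View pics/crop2.png

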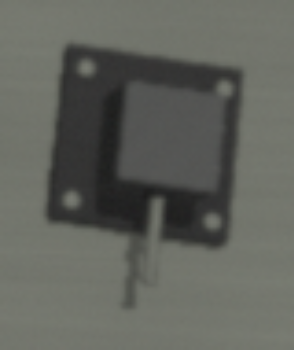

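The wrist view shows the spacer's top face at (303..347, 168..247). The far end face carries a hole mark at (325,168), so the hole is at the +x end, yaw about −35.5°. The pin is at the upper right, (603,45) to (616,86). I'm picking the spacer now.

Run:
```python
from h import *
p=camera_params("wrist")
P=np.array([onplane("wrist",q,.04,p) for q in [(303,169),(347,169),(347,246),(302.5,246)]])
c=P.mean(0); d=P[0]+P[1]-P[2]-P[3]; yaw=np.arctan2(d[1],d[0]); print(c,np.degrees(yaw),np.linalg.norm(d)/2,np.linalg.norm(P[0]-P[1]))
yaw=(yaw+np.radians(-35.5))/2
q=quat([np.cos(yaw),np.sin(yaw),0],[0,0,-1])
move_ptp([c[0],c[1],.1],q); movel([c[0],c[1],.024],q,speed=.1)
print(read_ft_force()); move_gripper(.03,60); print(read_finger_gap(),read_ft_force(),read_eef_pos())
movel([c[0],c[1],.2],q,speed=.2)
pre=[.34,-.205,.2]; q2=quat([1,0,0],[0,0,-1])
move_ptp(pre,q2); print(read_time_s(),np.round(read_qpos(),2),read_finger_gap(),read_ft_force())
p=camera_params("wrist"); np.save("p2.npy",p,allow_pickle=True); im=read_camera("wrist"); cv2.imwrite("pics/w2.png",im[:,:,::-1]); print(p["K"][0,0])
for n in ["spacer_hole","spacer_blind","gauge_tip","gauge"]:
    for r in tip_of("wrist",n)[:3]: print(n,np.round(r["at"]),r["confidence"],np.round(onplane("wrist",r["at"],.05 if n=="gauge_tip" else .0 if n=="gauge" else .196,p),3))
```

```text
[0.49652653 0.12750975 0.04      ] -35.66755177202145 0.0729205021858042 0.03974281229919989
[ 0.23635463 -1.18662532  0.43634975]
0.03570543747835011 [-2.65028818  0.79066693  7.20410427] [0.49733115 0.12812642 0.02511996]
7.9667 [-0.61 -0.26  0.96  2.22  0.24  1.09 -1.36] 0.0357552904374474 [ 0.47210433  0.50521993 -2.38197147]
371.64829954431775
spacer_hole [327. 213.] 0.94 [ 0.377 -0.205  0.196]
spacer_hole [ 34. 153.] 0.68 [ 0.413 -0.048  0.196]
spacer_hole [337. 106.] 0.51 [ 0.424 -0.209  0.196]
spacer_blind [327. 357.] 0.86 [ 0.302 -0.205  0.196]
spacer_blind [ 53. 220.] 0.63 [ 0.376 -0.057  0.196]
gauge_tip [337. 106.] 0.88 [ 0.434 -0.213  0.05 ]
gauge [343.  58.] 0.66 [ 0.484 -0.22   0.   ]
gauge [332. 356.] 0.18 [ 0.168 -0.211  0.   ]
```

View pics/w2.png

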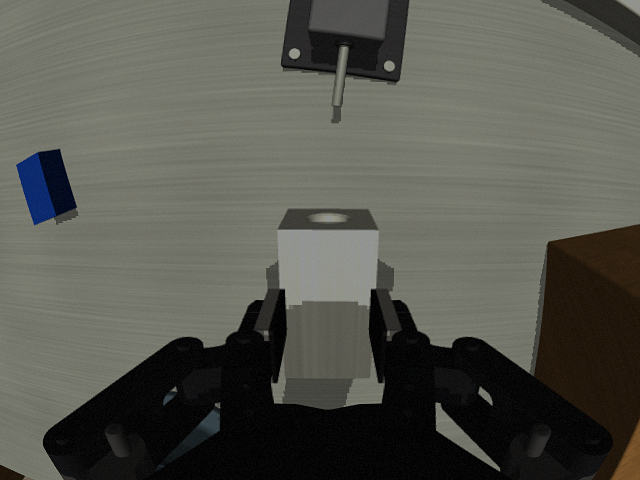

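The spacer is held square and its hole is plainly visible at (328,217). The pin runs from root (343,46) to tip (337,106). I'll compute the pin axis, line up, and push on in small steps while watching the force.

Run:
```python
from h import *
p=np.load("p2.npy",allow_pickle=True).item()
t=onplane("wrist",(337,104.5),.05,p); r=onplane("wrist",(343.5,45),.05,p); print(t,r,np.linalg.norm(t-r))
d=(r-t); yaw=np.arctan2(d[1],d[0]); print("yaw",np.degrees(yaw))
xs=np.array([np.cos(yaw),np.sin(yaw),0]); q=quat(xs,[0,0,-1]); off=np.array([0,0,.005])
t=np.array([*t[:2],.05]); np.savez("g.npz",t=t,xs=xs,q=q)
hole=onplane("wrist",(328,217),.195,p); print("hole",hole, read_eef_pos())
a=t-xs*(.036+.02)+off
move_ptp([*a[:2],.13],q); movel(a,q,speed=.1)
print(read_time_s(),read_eef_pos(),read_ft_force())
p=camera_params("wrist"); np.save("p3.npy",p,allow_pickle=True);im=read_camera("wrist"); s=read_camera("scene")
cv2.imwrite("pics/w3.png",np.vstack([np.hstack([im[:300,180:480,::-1],cv2.resize(s[110:230,200:320,::-1],(300,300),interpolation=2)])]))
for n in ["spacer_hole","gauge_tip"]:
    for r in tip_of("wrist",n)[:2]: print(n,np.round(r["at"]),r["confidence"],np.round(onplane("wrist",r["at"],.05,p),3))
```

```text
[ 0.43504384 -0.21302001  0.05      ] [ 0.48529647 -0.21818144  0.05      ] 0.050517001172949244
yaw -5.8642682875379215
hole [ 0.37532358 -0.20562039  0.195     ] [ 0.34055284 -0.20443242  0.19995321]
9.625 [ 0.38020024 -0.20749113  0.05586272] [ 0.02264391 -0.03479649 -2.32424534]
spacer_hole [328. 218.] 0.82 [ 0.414 -0.212  0.05 ]
spacer_hole [327. 175.] 0.19 [ 0.433 -0.214  0.05 ]
gauge_tip [325. 172.] 0.72 [ 0.435 -0.213  0.05 ]
```

View pics/w3.png

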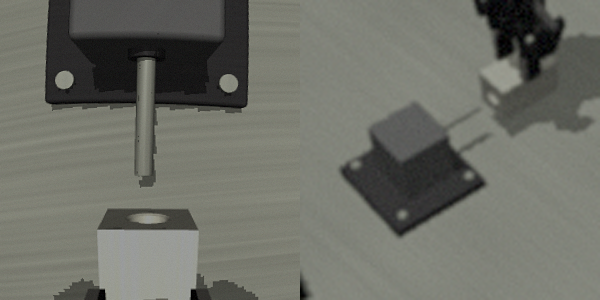

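The hole lines up with the pin: tip at (324,174), hole at (328,218), about 1 mm off sideways. Pushing on now.

Run:
```python
from h import *
g=np.load("g.npz"); t,xs,q=g["t"],g["xs"],g["q"]; off=np.array([0,0,.005])
f0=read_ft_force(); 
def go(dep,sp): 
    movel(t-xs*(.036-dep)+off,q,speed=sp); f=read_ft_force()-f0; e=read_eef_pos()
    print(round(dep,4),np.round(f,1),"real",round(.036-(t-e)@xs,4),round(read_finger_gap(),4)); return f
for dep in [0,.005,.01,.015,.02]:
    f=go(dep,.05)
    if f@xs<-5 or np.linalg.norm(f)>12: break
else:
    for dep in np.arange(.022,.034,.0015):
        f=go(dep,.03)
        if f@xs<-10: break
pause(.3); print(read_time_s(),read_ft_force()-f0,read_eef_pos(),t)
s=read_camera("scene"); w=read_camera("wrist")
cv2.imwrite("pics/w4.png",np.hstack([w[:300,180:480,::-1],cv2.resize(s[110:230,200:320,::-1],(300,300),interpolation=2)]))
```

```text
0 [-1.4 -0.3  0.5] real 0.0001 0.0356
0.005 [0.6 0.3 0.9] real 0.0053 0.0361
0.01 [ 0.2  0.7 -0.9] real 0.0105 0.0358
0.015 [-0.1  0.7  0.2] real 0.0156 0.0353
0.02 [0.6 0.7 0.1] real 0.0206 0.0353
0.022 [-0.4  1.4  0.7] real 0.0221 0.0356
0.0235 [0.1 1.5 0.9] real 0.0236 0.0359
0.025 [ 0.1 -0.   1.1] real 0.0252 0.0356
0.0265 [-0.6  0.6  1.6] real 0.026 0.0357
0.028 [-3.9  1.2  3.1] real 0.0264 0.0354
0.0295 [-6.2  1.2  4.9] real 0.0268 0.0358
0.031 [-7.4  1.4  6. ] real 0.027 0.0359
0.0325 [-9.2  2.1  8.2] real 0.0272 0.036
0.034 [-11.3   2.2   8.1] real 0.0274 0.0357
13.925 [-11.84848488   1.77953317   9.24647735] [ 0.42648389 -0.21199666  0.05367771] [ 0.43504384 -0.21302001  0.05      ]
```

View pics/w4.png

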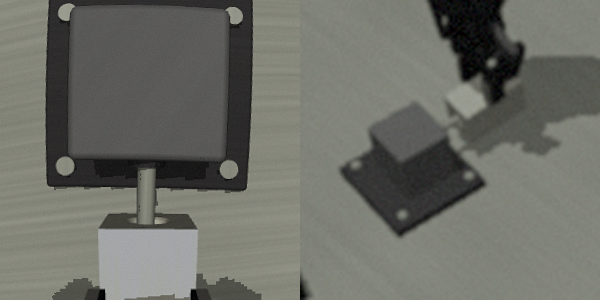

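The pin met the bottom at 26 mm: free up to there, then the force rose to 12 N. Now I'll withdraw, lift, and turn the hole up.

Run:
```python
from h import *
g=np.load("g.npz"); t,xs,q=g["t"],g["xs"],g["q"]; off=np.array([0,0,.005])
movel(t-xs*(.036-.025)+off,q,speed=.03)
movel(t-xs*(.036+.04)+off,q,speed=.08); print(read_ft_force(),read_finger_gap())
a=t-xs*(.036+.04); movel([*a[:2],.35],q,speed=.2)
j0=np.array(read_qpos()); C=[]
for p in ([.45,-.1,.4],[.45,0,.4],[.5,.1,.4],[.45,-.2,.4],[.5,0,.5]):
    for h in np.radians(np.arange(-180,180,15)):
        qq=quat([0,0,1],[np.cos(h),np.sin(h),0]); j=inverse_kinematics(p,qq)
        if j is not None: C.append((np.abs(np.array(j)-j0).max(),np.degrees(h),p,qq,j))
C.sort(key=lambda c:c[0])
for c in C[:3]: print(c[0],c[1],c[2],np.round(c[4],2))
move_j(C[0][4]); pause(1)
print(read_time_s(),read_eef_pos(),R.from_quat(read_tcp_rot()).as_matrix()[2,0],read_finger_gap(),read_ft_force(),np.abs(read_joint_vel()).max())
s=read_camera("scene"); w=read_camera("wrist")
cv2.imwrite("pics/w5.png",np.vstack([np.hstack([cv2.resize(s[:,:,::-1],(400,300)),cv2.resize(w[:,:,::-1],(400,300))])]))
tp=read_camera("top"); cv2.imwrite("pics/t5.png",tp[:,:,::-1])
for n in ["bolt_bin","heel","wrench"]: print(n,[np.round(d["at"]) for d in look_for("top",n)[:1]])
```

```text
[ 0.96964995  0.1077177  -2.55725996] 0.03600215526773653
1.8735775625170694 105.00000000000001 [0.5, 0, 0.5] [ 1.15  0.71 -1.04  1.55 -0.85  1.83  0.34]
1.9381284221118016 119.99999999999999 [0.5, 0.1, 0.4] [ 0.9   0.9  -1.04  1.55 -0.67  1.78  0.4 ]
1.9567761845543994 90.0 [0.5, 0, 0.5] [ 1.31  0.57 -1.03  1.73 -0.99  1.69  0.42]
20.5083 [ 5.00017742e-01 -5.18559844e-05  4.99992460e-01] 0.9999999993473945 0.035457121872478625 [ 0.51484907  0.51019224 -2.55560188] 0.00215648546956028
bolt_bin [array([308., 159.])]
heel [array([456., 166.])]
wrench [array([184., 314.])]
```

View pics/w5.png

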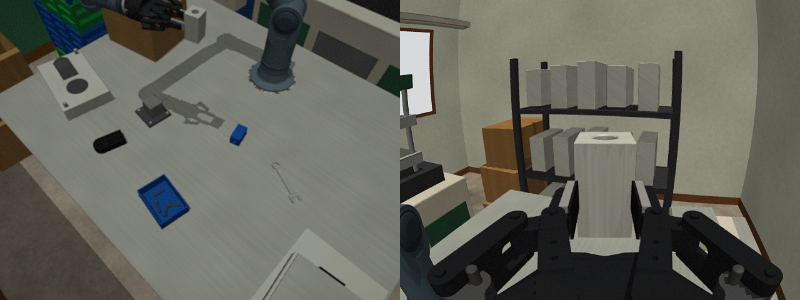

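The spacer is upright, with its hole facing up at wrist-half (608,137). In scene the heel sits at about (174,226), against (174,228) at the start, so it hasn't moved. The shift in top is probably the raised arm hiding part of the heel. Handing in.

```bash
python3 -c "
from bench import *
print(read_time_s(),read_finger_gap());sign_off()"
```

```text
20.8083 0.035678022691434504
the job is handed in; nothing more can be done
```

I picked up the aluminium spacer and pushed it onto the feeler pin until the pin met the bottom of the hole. I then took it off, turned it hole-up and handed the job in at 20.8 s, still gripped. No verdict was reported.

- **Pin contact:** the spacer slid on freely to 26 mm, then the push force rose to about 12 N, which matches the full hole depth.
- **Final pose:** the tool axis along the spacer is vertical and the arm is still. The grasp point is 0.50 m up, which puts the lower end at about 0.46 m. The wrist picture shows the hole facing up.
- **Bystanders:** the bin and wrench are within 2 px of their first position in the top picture.

Two readings disagreed:

- **Heel block:** the detector put it about 15 px off in the last top picture, though it has not moved in the scene picture. The raised arm probably hid part of it from above, but I did not view that top picture to confirm.
- **Finger gap:** it read about 36 mm for a 40 mm bar throughout, but it was steady and the spacer looked square in the pads.

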